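# Offer a cast lever up to its locating fixture

### The arm

A 6-joint arm with a two-finger parallel gripper is mounted at the origin on the work surface; the furniture and walls round the work are solid. World frame = base frame: x ahead of the robot, y to its left, z up, the work surface at z = 0. Lengths are in m, angles in rad, forces in N, time in s.
With the tool pointing down it reaches from about 0.3 to 0.75 m from the base axis. Payload 8.5 kg.
Tool frame: the origin (TCP) lies at the very end of the fingers, on their centre line; the grasp point (between the pads) lies bot.pinch_z behind it (bot.pinch_z is the distance from the TCP to the grasp point, in m); z points along the fingers, y is the line along which they close (so a half turn about z gives the same grasp; the last joint's range is limited). The gripper opens to 85 mm and grips with 20 to 120 N. Pads are 22 mm wide; open, the fingers measure 114 mm over their backs; the gripper's body (76 mm by 85 mm) begins 54 mm behind the grasp point. The pads swing forward as they close: fully open they stand 13 mm farther back than shut.
Start: joints at [1.002, 0.381, 1.297, -0, 1.464, -0.215], TCP at [0.191, 0.516, 0.231] pointing down, gripper open.
Joint ranges: [-3.11, 3.11], [-0.89, 2.33], [0.22, 2.48], [-1.42, 4.56], [0.17, 2.85], [-2.88, 2.88]. Speed limits (rad/s): [2.39, 2.39, 3.14, 3.14, 3.14, 3.14].

### API

Orientations are given as [roll, pitch, yaw] about the fixed x, y, z axes, in that order (R = Rz(yaw) Ry(pitch) Rx(roll)).
In Python, from cell import sense, vision, bot gives the robot as it stands.
- The arm moves only by the tool step_arm, never from a script. Its arguments are lists of equal length, an entry for each row: "gripper": the closure, from -1 (fully open) to 1 (shut), so that 0 is half open; "travel": the shift along the tool's x, y, z in cm, a list of three; "turn": the turn about the tool's z in rad. In form: {"gripper": [gripper, ...], "travel": [[tx, ty, tz], ...], "turn": [turn, ...]}. A call has 1 to 5 rows; each row shifts and turns the commanded pose from where the row before left it, along the tool's axes as they then stand; what a row does not reach is not made up. A row lasts 1/8 s, in which the tool goes at most 62.5 mm and 10.7 degrees, less where a joint would pass 70% of its speed; a pose out of reach is approached as far as the arm can. A call with a gripper value outside its range is refused whole. The fingers move at their own pace and stop on an object; "newtons" is the grip in N (left out, the last holds). Time passes only in rows, so rows that do not move let the fingers close. It gives the time, the measured TCP pose, the force, the opening and the grip force at its end, in the units of the state.
- sense(): the state, without advancing time (a new reading comes with each control period).
- vision.grab_frame(name): name is "scene" or "top"; returns a dict with "frame" (480x640x3 uint8, red, green, blue), "K" (3x3 intrinsics, pixels), "origin" and "attitude" of the camera in the world. Camera axes: x right, y up, looking along -z (the intrinsics and any distortion apply to the point x, -y, -z); pixel columns grow to the right and rows downward; lengths in m; the calibration is good to about 2 mm. A picture is of the moment at which its call begins. There is no depth.
- bot.job_done(): hands the job in; it is judged then, once.
The state is a dict: "time": time; "q": joint angles; "qvel": joint speeds; "joint_torque": joint torques, N m; "eef_pos": TCP position; "tool_rot": TCP orientation; "contact_force": force on the tool from outside, world axes, zero at the start; "ft_torque": the same for the moment, N m; "finger_gap": finger opening in m; "gripper_force": force on a finger pad.
Only numpy, scipy, OpenCV 4.12 (cv2) and the standard library are available. Lean on these libraries where they do the work, as an engineer would, in place of code of your own. Each camera call takes 0.05 s, during which the arm holds its last target. There are 200 camera calls.

### The job

Clear the blue fixture first: pull the centre punch up out of its bush and stand it in the short pipe that serves as a tool pot. Then pick up the cast aluminium lever by its balance point and hold it level about 30 mm above the fixture, clear of it, with the lever's big bore over the bush and its small eye over the rest post; finish while holding it there. Leave the tape measure, magnet, orange pliers and painted tube off-cut where they are.

Things in the scene. Friction and masses are not known exactly. Their poses are not given: they have to be found in the camera images.
- lever: loose cast aluminium offset lever, about 0.5 kg, lying flat: a big round boss (58 mm across, 40 mm tall, 20 mm bore) at one end, a small round eye (34 mm across, 34 mm tall, 14 mm hole) at the other, joined by a straight arm 18 mm wide. Origin: centre of the big bore at the lever's underside; x runs along the arm from the boss to the eye (190 mm between their axes), z up out of the top face
- lever_balance (a point): the lever's balance point (centre of mass along its length): on the arm, 56.5 mm from the axis of the big bore towards the eye (27 mm from the boss's edge), at the arm's mid-height 19 mm above the lever's underside; the arm here is 18 mm wide in y and runs from 7 to 31 mm above the underside; a 10 mm wide moulding rib in its middle stands 2 mm proud of the arm above and below; axes as the lever's
- lever_eye (a point): centre of the lever's small eye at the lever's underside, 190 mm along x from the centre of the big bore
- fixture: fixed locating fixture: blue base rail 250 x 56 x 20 mm on the table with a steel bush (44 mm across, upright, open at the top, its mouth 70 mm above the table) at one end and a steel rest post (22 mm across, top also 70 mm above the table) at the other. Origin: under the bush's axis at table height; x points to the rest post, 190 mm away, z up
- bush_mouth (a point): centre of the bush's mouth, 70 mm above the table; its bore is 21 mm wide and 50 mm deep
- rest_top (a point): centre of the rest post's flat top, 70 mm above the table
- punch_center (a point): centre of the loose dark steel centre punch, 118 mm long and 13 mm thick, 0.11 kg; its length lies along this point's y axis, +y towards the head, its 13 mm wide sides (it is square to the fingers) face along x and z. It stands point down in the bush and may lean a few degrees, its head about 68 mm above the mouth
- pot: tool pot: a short grey steel pipe fixed upright on the table, 66 mm outside, about 54 mm inside, 60 mm tall, open at the top, its floor the table. Origin: centre of its underside
- tape_measure: yellow and black pocket tape measure, 36 x 80 x 63 mm, loose, origin under its middle; leave alone
- weld_magnet: red and black triangular welding magnet lying flat, 68 x 110 x 16 mm, loose, origin under its middle; leave alone
- pliers_orange: pliers with orange handles lying flat, 63 x 196 x 14 mm, loose, origin under its middle; leave alone
- tube_offcut: square tube off-cut with paint splashes, 42 x 85 x 42 mm, loose, origin under its middle; leave alone

How it is judged:
On the way:
1. the punch stands in the pot and has been let go (horizontal distance between punch_center and pot below 0.035 m and height (world z) of punch_center below 0.08 m and angle between punch_center's own y axis and vertical below 0.8 rad and contact force between the fingers and punch below 0.05 N), for 0.2 s.
At the end, for the whole second after the job is handed in: The punch stands in the pot (within 0.8 rad of upright). The fingers hold the lever within 25 mm of its balance point, level within 0.1 rad, off the fixture, its underside 12 to 60 mm above the bush's mouth, bore within 15 mm of the bush's axis, eye within 18 mm of the rest post's axis (horizontal distance between punch_center and pot below 0.035 m and height (world z) of punch_center below 0.08 m and angle between punch_center's own y axis and vertical below 0.8 rad and horizontal distance between lever and bush_mouth below 0.015 m and horizontal distance between lever_eye and rest_top below 0.018 m and z of lever in the frame of bush_mouth between 0.012 and 0.06 m and angle between lever's own z axis and vertical below 0.1 rad and horizontal distance between the grasp point and lever_balance below 0.025 m and contact force between the fingers and lever above 1 N and contact force between lever and fixture below 0.05 N); the arm keeps its last pose, push and grip.
It fails at once if a bystander (tape measure, magnet, orange pliers, painted tube off-cut) is moved more than 30 mm (distance of any of tape_measure, weld_magnet, pliers_orange, tube_offcut from where it was at the start of the episode above 0.03 m).
It also fails if it takes over 50 s, if anything falls off the work surface, if the arm or the gripper's body presses on something with over 40 N, if the wrist force passes 120 N, or if a joint passes its speed limit or range.

## Working session

There is one attempt and no reset: what is moved stays moved. The work goes in short steps, Python scripts to look and compute and a tool call to move; the robot and the scene stay as the last step left them, time stands still between calls to the robot, and variables do not carry over. Pictures are saved under pics/ and viewed, at most 10 in all, crops included, and the job is handed in when it is done.

Besides the shell and the picture viewer there is one more tool, called after "Request:" as name([rows], argument=value, ...), one row to a line, values as JSON. step_arm: Moves the arm, as the interface text tells. Its arguments: {"type":"object","properties":{"gripper":{"type":"array","items":{"type":"number"}},"travel":{"type":"array","items":{"type":"array","items":{"type":"number"}}},"turn":{"type":"array","items":{"type":"number"}},"newtons":{"type":"number"}},"required":["gripper","travel","turn"]}

```bash
mkdir -p pics; cat > h.py <<'E'
import numpy as np, cv2
from cell import sense, vision, bot
def grab(n,save=None):
    f=vision.grab_frame(n)
    if save: cv2.imwrite('pics/'+save,f['frame'][:,:,::-1])
    return f
E
python3 - <<'E'
from h import *
for n in('top','scene'):
    f=grab(n,n+'0.png'); np.save(n+'0.npy',f,allow_pickle=True)
    print({k:v for k,v in f.items() if k!='frame'})
print(sense(),bot.pinch_z)
E
```

```text
{'K': array([[535.07479587,   0.        , 320.71216617],
       [  0.        , 535.07479587, 247.48197383],
       [  0.        ,   0.        ,   1.        ]]), 'origin': array([0.11205207, 0.02664296, 1.29104271]), 'attitude': array([ 0.34153539, -0.00518305, -1.54787257])}
{'K': array([[449.39561719,   0.        , 313.78868295],
       [  0.        , 449.39561719, 236.0165962 ],
       [  0.        ,   0.        ,   1.        ]]), 'origin': array([-0.28219034, -0.54465044,  0.68454465]), 'attitude': array([ 1.03004449,  0.01391976, -0.96885481])}
{'time': 0.1, 'q': array([ 1.00167668e+00,  3.81147312e-01,  1.29817652e+00,  1.09013015e-05,
        1.46360216e+00, -2.15284641e-01]), 'qvel': array([ 0.00191101, -0.00274201, -0.00234188,  0.00048304,  0.00091491,
       -0.00047293]), 'joint_torque': array([ 3.54998920e-03, -4.49214792e+01, -2.31653237e+01, -1.98877610e-04,
        3.69735048e-03,  5.22389556e-06]), 'eef_pos': array([0.19041891, 0.51570211, 0.23076633]), 'tool_rot': array([-3.14029241e+00, -2.95421759e-04,  2.78775628e+00]), 'contact_force': array([ 0.3538491 , -0.60977624,  0.04387398]), 'ft_torque': array([-0.04360117,  0.00531576, -0.01788523]), 'gripper_force': 0.0, 'finger_gap': 0.08564611283621423} 0.0187
```

View pics/top0.png

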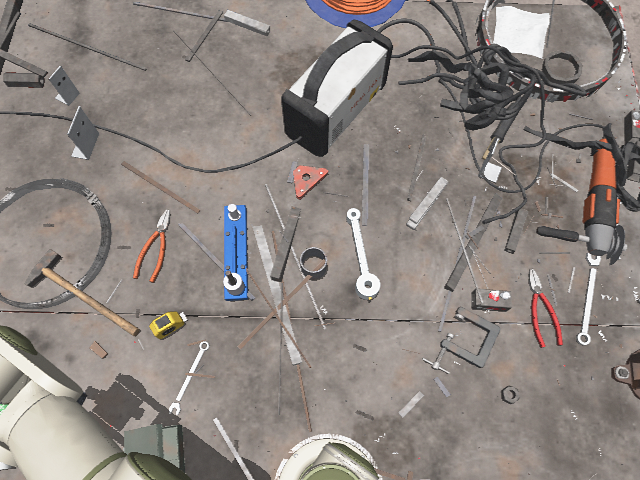

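View pics/scene0.png

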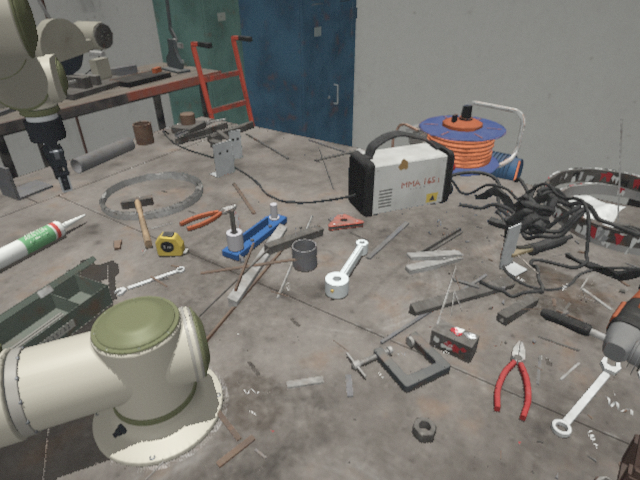

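The top view shows the fixture's bush at about (233,283) and rest post at (234,212). The pot is at (314,262), the lever's boss at (368,287) and its eye at (353,215). The scene view shows the bush at (235,240), the pot at (304,255) and the boss at (336,285). I'll zoom in on both.

```bash
cat >> h.py <<'E'
from scipy.spatial.transform import Rotation as Ro
def ray(f,u,v):
    d=np.linalg.inv(f['K'])@[u,v,1]; d=Ro.from_euler('xyz',f['attitude']).as_matrix()@(d*[1,-1,-1])
    return np.array(f['origin']),d/np.linalg.norm(d)
def onz(f,u,v,z):
    o,d=ray(f,u,v); return o+d*(z-o[2])/d[2]
def proj(f,p):
    c=Ro.from_euler('xyz',f['attitude']).as_matrix().T@(np.array(p)-f['origin'])
    q=f['K']@(c*[1,-1,-1]); return q[:2]/q[2]
def tri(f,a,g,b):
    o,d=ray(f,*a);p,e=ray(g,*b)
    s=np.linalg.lstsq(np.c_[d,-e],p-o,rcond=None)[0]; A=o+d*s[0];B=p+e*s[1]
    return (A+B)/2,np.linalg.norm(A-B)
E
python3 - <<'E'
from h import *
t=np.load('top0.npy',allow_pickle=True).item();s=np.load('scene0.npy',allow_pickle=True).item()
for n,p,z in [('bush',(233,283),.07),('rest',(234,211),.07),('pot',(314,262),.06),('boss',(368,286),.04),('eye',(353,215),.036)]:
    print(n,onz(t,*p,z).round(4))
a=cv2.resize(t['frame'][195:310,205:400],None,fx=4,fy=4,interpolation=cv2.INTER_CUBIC)
b=cv2.resize(s['frame'][190:310,210:385],None,fx=4.5,fy=4.5,interpolation=cv2.INTER_CUBIC)
cv2.imwrite('pics/a.png',a[:,:,::-1]);cv2.imwrite('pics/b.png',b[:,:,::-1])
E
```

```text
bush [0.4519 0.2355 0.07  ]
rest [0.6368 0.2474 0.07  ]
pot [0.512  0.0457 0.06  ]
boss [ 0.4607 -0.0863  0.04  ]
eye [ 0.648  -0.0498  0.036 ]
```

View pics/a.png

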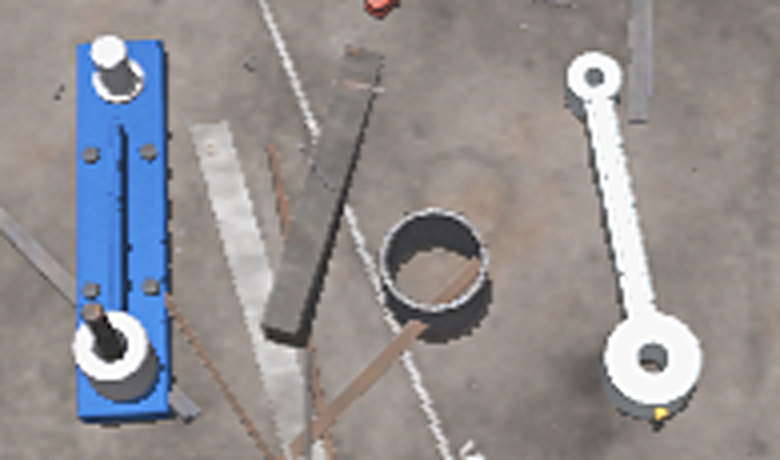

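View pics/b.png

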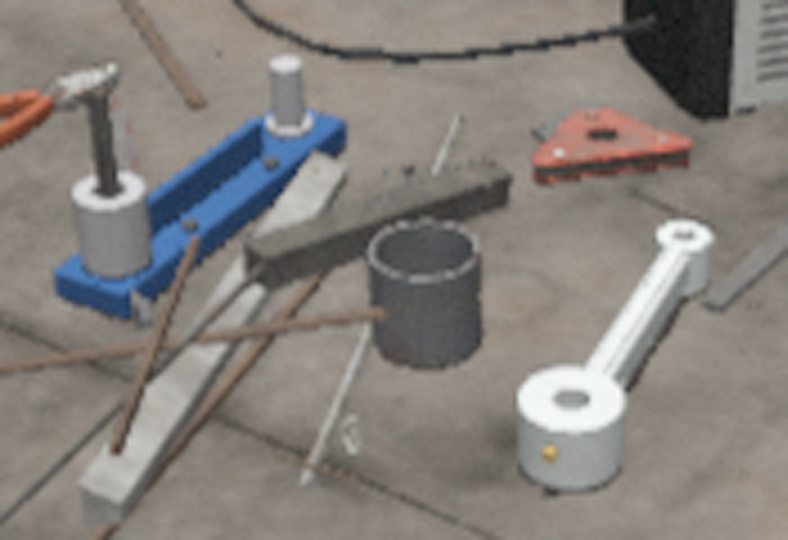

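Crop a (top, offset (205,195), ×4) shows these centres:
- bush mouth (111,346)
- rest post (109,52)
- pot rim (435,261)
- boss bore (653,358)
- eye (594,77)
- punch head about (92,312)

Crop b (scene, offset (210,190), ×4.5) shows:
- bush mouth (110,191)
- rest post (285,64)
- pot rim (425,251)
- boss (572,399)
- eye (686,236)

```bash
python3 - <<'E'
from h import *
t=np.load('top0.npy',allow_pickle=True).item();s=np.load('scene0.npy',allow_pickle=True).item()
A=lambda p:(205+(p[0]+.5)/4-.5,195+(p[1]+.5)/4-.5)
B=lambda p:(210+(p[0]+.5)/4.5-.5,190+(p[1]+.5)/4.5-.5)
P={}
for n,a,b,z in [('bush',(111,346),(110,191),.07),('rest',(109,52),(285,64),.07),('pot',(435,261),(425,251),.06),('boss',(653,358),(572,399),.04),('eye',(594,77),(686,236),.036),('head',(92,312),(98,85),.137)]:
    x,e=tri(t,A(a),s,B(b)); P[n]=onz(t,*A(a),z); print(n,x.round(4),e.round(4),'top',P[n].round(4),'scene',onz(s,*B(b),z).round(4))
for a,b in(('bush','rest'),('boss','eye')):
    d=(P[b]-P[a])[:2]; print(a,np.linalg.norm(d),np.arctan2(d[1],d[0]))
# predicted punch head in crop b if upright
q=proj(s,P['bush']+[0,0,.068]); print((q-[210,190])*4.5); q=proj(t,P['bush']+[0,0,.068]); print((q-[205,195])*4)
E
```

```text
bush [0.4574 0.2374 0.0681] 0.001 top [0.4565 0.2373 0.07  ] scene [0.4556 0.2347 0.07  ]
rest [0.6461 0.2536 0.0692] 0.0 top [0.6458 0.2534 0.07  ] scene [0.6449 0.2525 0.07  ]
pot [0.518 0.047 0.059] 0.0009 top [0.5174 0.0473 0.06  ] scene [0.5172 0.0459 0.06  ]
boss [ 0.466  -0.0864  0.0388] 0.0007 top [ 0.4654 -0.0861  0.04  ] scene [ 0.465  -0.0874  0.04  ]
eye [ 0.6533 -0.051   0.0322] 0.0017 top [ 0.6511 -0.0501  0.036 ] scene [ 0.6488 -0.0543  0.036 ]
head [0.4569 0.2368 0.1404] 0.002 top [0.4571 0.238  0.137 ] scene [0.4624 0.2412 0.137 ]
bush 0.18998549482912838 0.0846452616156417
boss 0.1891417572364126 0.1914558656698028
[93.73041762 87.3321153 ]
[ 91.29841034 311.12995487]
```

The two views agree to within about 2 mm. Bush–rest spacing measures 190.0 mm, boss–eye 189.1 mm, and the punch is nearly upright. I'll square the tool to the fixture and move towards the punch.

Request:
step_arm([
  [0, 0, 0],
  [0, 0, 0],
  [0, 0, 0],
  [-3, -3.75, 0],
  [-3, -3.75, 0],
], gripper=[-1, -1, -1, -1, -1], turn=[-0.146, -0.146, -0.147, 0, 0], newtons=40)

```text
time: 0.72
eef_pos: [0.2571, 0.4454, 0.2309]
tool_rot: [-3.141, -0.001, -3.055]
contact_force: [0.2, -0.1, 0.3]
finger_gap: 0.0854
gripper_force: 0.0
```

Request:
step_arm([
  [-3, -3.75, 0],
  [-3, -3.75, 0],
  [-3, -3.75, 0],
  [-3, -3.75, 0],
  [0, 0, 0],
], gripper=[-1, -1, -1, -1, -1], turn=[0, 0, 0, 0, 0])

```text
time: 1.35
eef_pos: [0.3907, 0.3051, 0.2309]
tool_rot: [-3.141, -0.001, -3.061]
contact_force: [0.1, 0.8, -0.5]
finger_gap: 0.0856
gripper_force: 0.0
```

```bash
cat >> h.py <<'E'
def need(p):
    s=sense(); R=Ro.from_euler('xyz',s['tool_rot']).as_matrix()
    print('t',s['time'].__round__(2),'pos',s['eef_pos'].round(4),'rot',s['tool_rot'].round(4),'gap',round(s['finger_gap'],4),'F',round(s['gripper_force'],1),s['contact_force'].round(1))
    print('need cm',(R.T@(np.array(p)-s['eef_pos'])*100).round(2))
E
python3 -c "
from h import *
need([.457,.237,.1])"
```

```text
t 1.35 pos [0.3907 0.3051 0.2309] rot [-3.1411e+00 -6.0000e-04 -3.0606e+00] gap 0.0856 F 0.0 [ 0.1  0.8 -0.5]
need cm [-6.06 -7.32 13.09]
```

Request:
step_arm([
  [-3, -3.7, 0],
  [-3.06, -3.62, 0],
  [0, 0, 0],
  [0, 0, 3],
  [0, 0, 0],
], gripper=[-1, -1, -1, -1, -1], turn=[0, 0, 0, 0, 0])

```text
time: 1.98
eef_pos: [0.4539, 0.24, 0.1999]
tool_rot: [-3.141, -0.005, -3.055]
contact_force: [-0.4, -0.7, 0.5]
finger_gap: 0.0856
gripper_force: 0.0
```

```bash
python3 -c "
from h import *
need([.457,.237,.1])"
```

```text
t 1.98 pos [0.4539 0.24   0.1999] rot [-3.1411 -0.0046 -3.0552] gap 0.0856 F 0.0 [-0.4 -0.7  0.5]
need cm [-0.33 -0.32  9.99]
```

Request:
step_arm([
  [-0.3, -0.3, 2.5],
  [0, 0, 2.5],
  [0, 0, 2.5],
  [0, 0, 2.4],
  [0, 0, 0],
], gripper=[-1, -1, -1, -1, -1], turn=[0, 0, 0, 0, 0])

```text
time: 2.6
eef_pos: [0.4581, 0.2372, 0.1021]
tool_rot: [-3.141, -0.002, -3.055]
contact_force: [0.5, 0.0, 0.8]
finger_gap: 0.0853
gripper_force: 0.0
```

```bash
python3 -c "
from h import *
need([.457,.237,.1]); f=grab('top');g=grab('scene')
a=cv2.resize(f['frame'][220:310,190:280],(540,540),interpolation=cv2.INTER_CUBIC)
b=cv2.resize(g['frame'][170:270,180:225+35],(432,540),interpolation=cv2.INTER_CUBIC)
cv2.imwrite('pics/c.png',cv2.resize(np.hstack([a,b])[:,:,::-1],(800,444)))"
```

```text
t 2.6 pos [0.4581 0.2372 0.1021] rot [-3.1414e+00 -2.2000e-03 -3.0554e+00] gap 0.0853 F 0.0 [0.5 0.  0.8]
need cm [ 0.11 -0.01  0.21]
```

View pics/c.png

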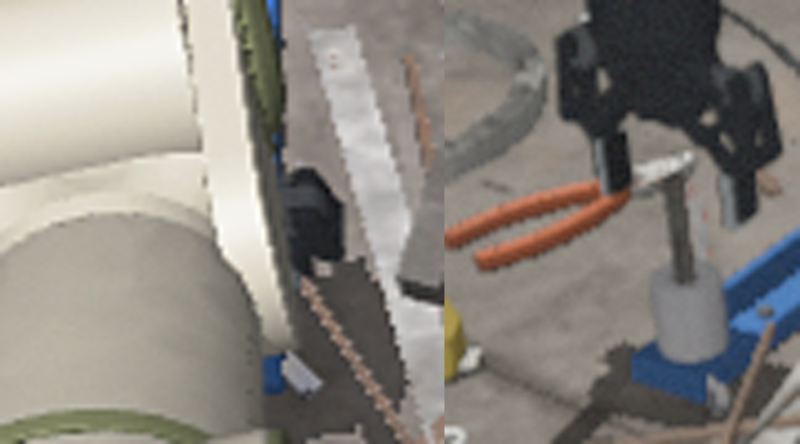

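The right panel shows the open fingers at (613,170) and (740,200), on either side of the punch at (680,190). I'll close now.

Request:
step_arm([
  [0, 0, 0],
  [0, 0, 0],
  [0, 0, 0],
  [0, 0, 0],
  [0, 0, 0],
], gripper=[0.2, 0.6, 1, 1, 1], turn=[0, 0, 0, 0, 0], newtons=40)

```text
time: 3.32
eef_pos: [0.459, 0.2366, 0.1025]
tool_rot: [3.141, 0.0, -3.056]
contact_force: [0.1, 0.4, 2.3]
finger_gap: 0.0126
gripper_force: 39.4
```

Request:
step_arm([
  [0, 0, 0],
  [0, 0, 0],
  [0, 0, 0],
  [0, 0, -1],
  [0, 0, 0],
], gripper=[1, 1, 1, 1, 1], turn=[0, 0, 0, 0, 0])

```text
time: 3.95
eef_pos: [0.4592, 0.2365, 0.1129]
tool_rot: [-3.142, 0.001, -3.056]
contact_force: [0.1, 0.2, -1.3]
finger_gap: 0.0124
gripper_force: 39.0
```

The fingers hold the punch with a 12.5 mm gap and a 39 N grip. I'll lift.

Request:
step_arm([
  [0, 0, -2],
  [0, 0, -2.5],
  [0, 0, -2.5],
  [0, 0, -2],
  [0, 0, 0],
], gripper=[1, 1, 1, 1, 1], turn=[0, 0, 0, 0, 0])

```text
time: 4.58
eef_pos: [0.4593, 0.2366, 0.2032]
tool_rot: [3.141, 0.002, -3.056]
contact_force: [0.7, -0.0, -1.9]
finger_gap: 0.0125
gripper_force: 39.0
```

```bash
python3 -c "
from h import *
need([.5175,.047,.2]); g=grab('scene')
cv2.imwrite('pics/d.png',cv2.resize(g['frame'][120:270,180:330],(600,600),interpolation=cv2.INTER_CUBIC)[:,:,::-1])"
```

```text
t 4.58 pos [0.4593 0.2366 0.2032] rot [ 3.1413e+00  2.4000e-03 -3.0565e+00] gap 0.0125 F 39.0 [ 0.7 -0.  -1.9]
need cm [ -4.19 -19.38   0.32]
```

View pics/d.png

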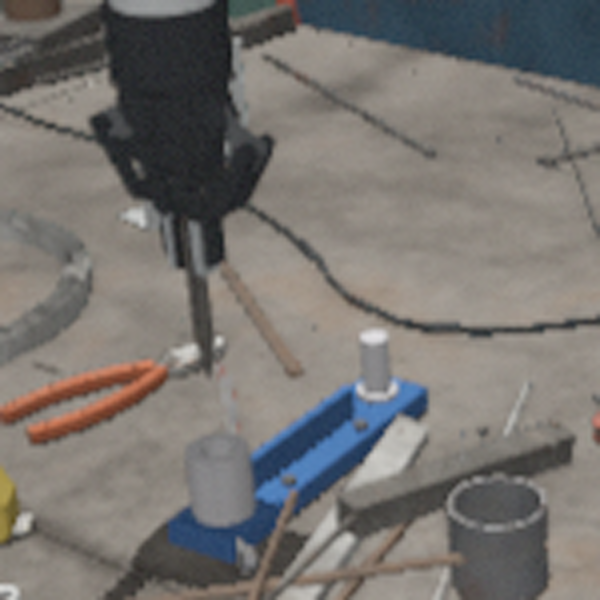

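The punch is out of the bush, with its tip at crop (208,372) and nearly vertical. I'll carry it to the pot.

Request:
step_arm([
  [-1, -4.8, 0],
  [-1.1, -4.9, 0],
  [-1.1, -4.9, 0],
  [-1, -4.8, 0],
  [0, 0, 0],
], gripper=[1, 1, 1, 1, 1], turn=[0, 0, 0, 0, 0])

```text
time: 5.25
eef_pos: [0.5176, 0.0441, 0.2007]
tool_rot: [3.142, -0.002, -3.061]
contact_force: [-0.5, 0.4, -1.5]
finger_gap: 0.0129
gripper_force: 39.4
```

```bash
python3 -c "
from h import *
need([.5175,.047,.083])"
```

```text
t 5.25 pos [0.5176 0.0441 0.2007] rot [ 3.1416e+00 -2.3000e-03 -3.0606e+00] gap 0.0129 F 39.4 [-0.5  0.4 -1.5]
need cm [-0.04  0.29 11.77]
```

Request:
step_arm([
  [0, 0.2, 3],
  [0, 0, 3],
  [0, 0, 3],
  [0, 0, 2.2],
  [0, 0, 0],
], gripper=[1, 1, 1, 1, 1], turn=[0, 0, 0, 0, 0])

```text
time: 5.88
eef_pos: [0.5156, 0.0496, 0.0885]
tool_rot: [3.14, -0.005, -3.056]
contact_force: [0.8, -0.4, -0.9]
finger_gap: 0.0125
gripper_force: 39.4
```

```bash
python3 -c "
from h import *
need([.5175,.047,.083]); g=grab('scene')
cv2.imwrite('pics/e.png',cv2.resize(g['frame'][150:300,230:380],(600,600),interpolation=cv2.INTER_CUBIC)[:,:,::-1])"
```

```text
t 5.88 pos [0.5156 0.0496 0.0885] rot [ 3.1404 -0.0047 -3.0557] gap 0.0125 F 39.4 [ 0.8 -0.4 -0.9]
need cm [-0.17 -0.28  0.55]
```

View pics/e.png

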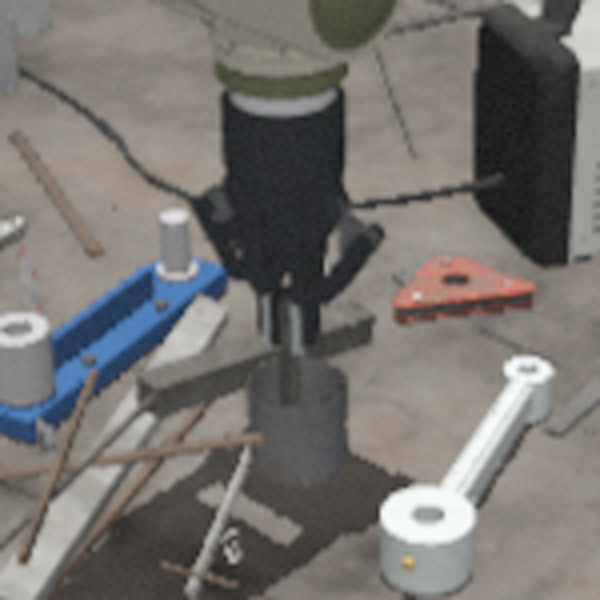

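The punch at (290,380) goes into the pot mouth. I'll lower a little, release, and rise.

Request:
step_arm([
  [-0.15, -0.2, 0.4],
  [0, 0, 0],
  [0, 0, 0],
  [0, 0, 0],
  [0, 0, 0],
], gripper=[1, 1, 0.7, 0.4, 0], turn=[0, 0, 0, 0, 0])

```text
time: 6.55
eef_pos: [0.5188, 0.0469, 0.0865]
tool_rot: [-3.141, 0.0, -3.056]
contact_force: [0.3, 0.1, 0.2]
finger_gap: 0.0422
gripper_force: 0.0
```

Request:
step_arm([
  [0, 0, 0],
  [0, 0, 0],
  [0, 0, 0],
  [0, 0, -3],
  [0, 0, -5],
], gripper=[-0.5, -1, -1, -1, -1], turn=[0, 0, 0, 0, 0])

```text
time: 7.18
eef_pos: [0.518, 0.047, 0.1661]
tool_rot: [3.141, -0.004, -3.056]
contact_force: [0.0, -0.4, 0.9]
finger_gap: 0.0852
gripper_force: 0.0
```

Request:
step_arm([
  [0, 0, -3],
  [0, 0, 0],
  [0.8, -4, 0],
  [0.8, -4, 0],
  [0, 0, 0],
], gripper=[-1, -1, -1, -1, -1], turn=[0, -0.1, 0, 0, 0])

```text
time: 7.8
eef_pos: [0.5178, -0.0367, 0.1962]
tool_rot: [-3.141, -0.0, -2.96]
contact_force: [-1.3, 0.5, 0.9]
finger_gap: 0.0855
gripper_force: 0.0
```

```bash
python3 -c "
from h import *
L=np.array([.4657,-.0864]); E=np.array([.652,-.0507]); d=(E-L)/np.linalg.norm(E-L); b=L+d*.0565; print(b,np.arctan2(d[1],d[0])-np.pi)
need([*b,.002])
g=grab('scene'); 
cv2.imwrite('pics/f.png',cv2.resize(g['frame'][130:310,220:400],(600,600),interpolation=cv2.INTER_CUBIC)[:,:,::-1])"
```

```text
[ 0.52119036 -0.07576658] -2.9522614350466796
t 7.8 pos [ 0.5178 -0.0367  0.1962] rot [-3.1413e+00 -1.0000e-04 -2.9596e+00] gap 0.0855 F 0.0 [-1.3  0.5  0.9]
need cm [ 0.37 -3.9  19.42]
```

View pics/f.png

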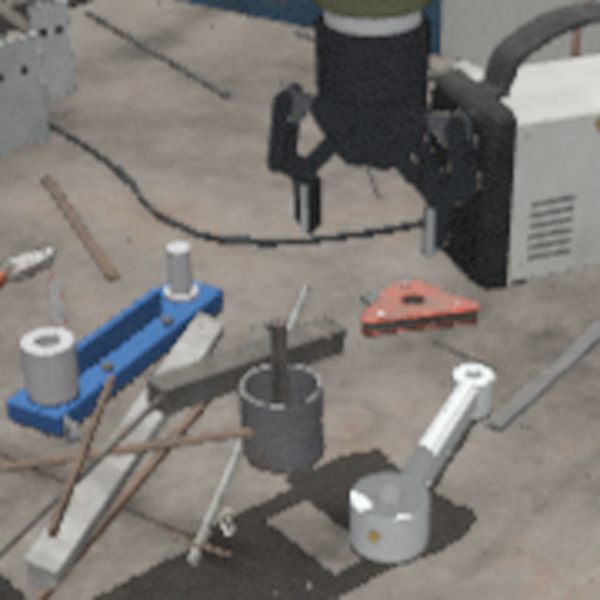

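The punch stands upright in the pot at (280,360), and the lever hasn't moved. I'll descend over its balance point.

Request:
step_arm([
  [0.35, -3.9, 0],
  [0, 0, 3],
  [0, 0, 3],
  [0, 0, 3],
  [0, 0, 0],
], gripper=[-1, -1, -1, -1, -1], turn=[0, 0, 0, 0, 0])

```text
time: 8.48
eef_pos: [0.5206, -0.0724, 0.1049]
tool_rot: [3.139, -0.004, -2.955]
contact_force: [-0.1, 0.4, 1.4]
finger_gap: 0.0855
gripper_force: 0.0
```

```bash
python3 -c "
from h import *
need([.5212,-.0758,.005])"
```

```text
t 8.47 pos [ 0.5206 -0.0724  0.1049] rot [ 3.1393 -0.0035 -2.9554] gap 0.0855 F 0.0 [-0.1  0.4  1.4]
need cm [-0.03 -0.37  9.99]
```

Request:
step_arm([
  [0, -0.3, 2.5],
  [0, 0, 2.5],
  [0, 0, 2.5],
  [0, 0, 2],
  [0, 0, 0],
], gripper=[-1, -1, -1, -1, -1], turn=[0, 0, 0, 0, 0])

```text
time: 9.1
eef_pos: [0.5222, -0.0761, 0.0116]
tool_rot: [3.141, -0.001, -2.956]
contact_force: [0.6, 0.5, 0.6]
finger_gap: 0.0853
gripper_force: 0.0
```

```bash
python3 -c "
from h import *
need([.5212,-.0758,.005])"
```

```text
t 9.1 pos [ 0.5222 -0.0761  0.0116] rot [ 3.1412e+00 -6.0000e-04 -2.9558e+00] gap 0.0853 F 0.0 [0.6 0.5 0.6]
need cm [0.1  0.05 0.66]
```

Request:
step_arm([
  [0.1, 0, 0.5],
  [0, 0, 0],
  [0, 0, 0],
  [0, 0, 0],
  [0, 0, 0],
], gripper=[-1, -1, 0, 0.5, 1], turn=[0, 0, 0, 0, 0], newtons=80)

```text
time: 9.72
eef_pos: [0.5211, -0.0768, 0.0065]
tool_rot: [-3.141, 0.0, -2.956]
contact_force: [-0.4, 0.3, 0.5]
finger_gap: 0.0322
gripper_force: 0.0
```

Request:
step_arm([
  [0, 0, 0],
  [0, 0, 0],
  [0, 0, 0],
  [0, 0, 0],
  [0, 0, -1],
], gripper=[1, 1, 1, 1, 1], turn=[0, 0, 0, 0, 0])

```text
time: 10.35
eef_pos: [0.5204, -0.0765, 0.0158]
tool_rot: [3.14, -0.002, -2.956]
contact_force: [1.0, -0.3, -3.7]
finger_gap: 0.0166
gripper_force: 78.2
```

Request:
step_arm([
  [0, 0, -2],
  [0, 0, -3],
  [0, 0, -3],
  [0, 0, -3],
  [0, 0, -3],
], gripper=[1, 1, 1, 1, 1], turn=[0, 0, 0, 0, 0])

```text
time: 10.98
eef_pos: [0.5205, -0.0766, 0.1572]
tool_rot: [3.141, -0.001, -2.956]
contact_force: [0.7, -0.5, -4.2]
finger_gap: 0.0163
gripper_force: 78.2
```

Request:
step_arm([
  [0, 0, -3],
  [0, 0, -2],
  [0, 0, 0],
  [0, 0, 0],
  [0, 0, 0],
], gripper=[1, 1, 1, 1, 1], turn=[0, 0, 0, 0, 0])

```text
time: 11.6
eef_pos: [0.5206, -0.0766, 0.2052]
tool_rot: [3.14, -0.002, -2.956]
contact_force: [0.6, 0.1, -3.6]
finger_gap: 0.0166
gripper_force: 78.3
```

```bash
python3 -c "
from h import *
L=np.array([.457,.2372]); E=np.array([.646,.2535]); d=(E-L)/190*1000; b=L+d*.0565
need([*b,.2]); g=grab('scene')
cv2.imwrite('pics/g.png',cv2.resize(g['frame'][100:300,220:420],(600,600),interpolation=cv2.INTER_CUBIC)[:,:,::-1])"
```

```text
t 11.6 pos [ 0.5206 -0.0766  0.2052] rot [ 3.1404e+00 -1.9000e-03 -2.9564e+00] gap 0.0166 F 78.3 [ 0.6  0.1 -3.6]
need cm [-5.14 31.45  0.55]
```

View pics/g.png

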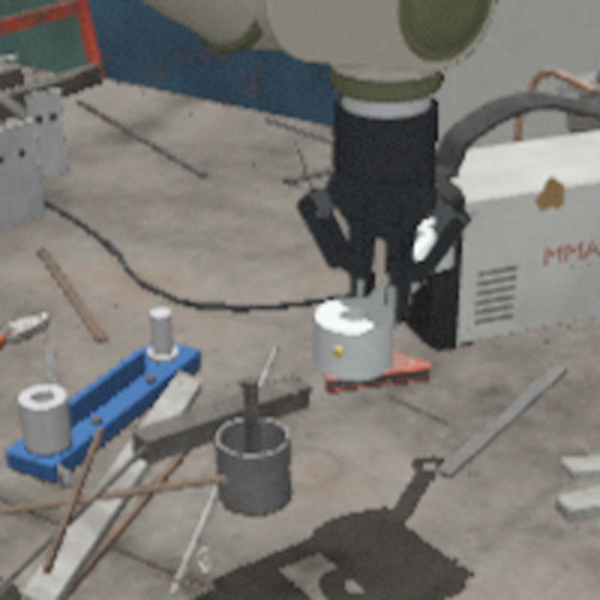

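The lever is held level at (350,340), and the punch is still in the pot. I'll carry the lever over at this height.

Request:
step_arm([
  [0, 0, 0],
  [0, 2, 0],
  [-0.25, 3.5, 0],
  [-0.25, 3.5, 0],
  [-0.25, 3.5, 0],
], gripper=[1, 1, 1, 1, 1], turn=[0.1, 0, 0, 0, 0])

```text
time: 12.28
eef_pos: [0.5173, 0.0506, 0.2061]
tool_rot: [3.141, -0.001, -3.054]
contact_force: [-0.2, 0.0, -4.0]
finger_gap: 0.0169
gripper_force: 78.5
```

Request:
step_arm([
  [-0.25, 3.5, 0],
  [-0.25, 3.5, 0],
  [-0.25, 3.5, 0],
  [-0.25, 3.5, 0],
  [-0.25, 3.5, 0],
], gripper=[1, 1, 1, 1, 1], turn=[0, 0, 0, 0, 0])

```text
time: 12.9
eef_pos: [0.5145, 0.226, 0.206]
tool_rot: [3.141, -0.001, -3.054]
contact_force: [1.3, -0.4, -3.7]
finger_gap: 0.0167
gripper_force: 78.5
```

Request:
step_arm([
  [0, 1.5, 0],
  [0, 0, 0],
  [0, 0, 0],
  [0, 0, 0],
  [0, 0, 0],
], gripper=[1, 1, 1, 1, 1], turn=[0, 0, 0, 0, 0])

```text
time: 13.52
eef_pos: [0.5143, 0.2382, 0.2064]
tool_rot: [-3.142, 0.0, -3.057]
contact_force: [-0.4, 0.2, -3.9]
finger_gap: 0.0168
gripper_force: 78.6
```

```bash
python3 -c "
from h import *
need([.5132,.242,.107])"
```

```text
t 13.53 pos [0.5143 0.2382 0.2064] rot [-3.1416e+00  1.0000e-04 -3.0573e+00] gap 0.0168 F 78.6 [-0.4  0.2 -3.9]
need cm [0.08 0.39 9.94]
```

Request:
step_arm([
  [0.1, 0.35, 1],
  [0, 0, 2.5],
  [0, 0, 2.5],
  [0, 0, 2.5],
  [0, 0, 0],
], gripper=[1, 1, 1, 1, 1], turn=[0, 0, 0, 0, 0])

```text
time: 14.15
eef_pos: [0.5118, 0.242, 0.1193]
tool_rot: [-3.141, -0.005, -3.056]
contact_force: [0.6, 0.4, -3.7]
finger_gap: 0.0166
gripper_force: 78.4
```

Request:
step_arm([
  [0, 0, 1],
  [0, 0, 0],
  [0, 0, 0],
  [0, 0, 0],
  [0, 0, 0],
], gripper=[1, 1, 1, 1, 1], turn=[0, 0, 0, 0, 0])

```text
time: 14.78
eef_pos: [0.513, 0.2423, 0.1116]
tool_rot: [3.142, 0.0, -3.056]
contact_force: [0.0, -0.1, -3.1]
finger_gap: 0.0169
gripper_force: 78.6
```

```bash
python3 -c "
from h import *
need([.5132,.242,.107]); g=grab('scene'); t=grab('top')
for p in ([.457,.2372,.14],[.646,.2535,.136]): print((proj(g,p)-[190,130])*4,(proj(t,p)-[190,180])*4)
a=g['frame'][130:280,190:290];b=t['frame'][180:330,190:280]
cv2.imwrite('pics/i.png',cv2.resize(np.hstack([a,b]),None,fx=4,fy=4,interpolation=cv2.INTER_CUBIC)[:,:,::-1])"
```

```text
t 14.78 pos [0.513  0.2423 0.1116] rot [ 3.1415e+00  4.0000e-04 -3.0564e+00] gap 0.0169 F 78.6 [ 0.  -0.1 -3.1]
need cm [-0.02 -0.03  0.46]
[163.72031369 314.67170333] [151.07793864 369.18218908]
[326.27738804 214.48736222] [150.52920722  64.9976691 ]
```

View pics/i.png

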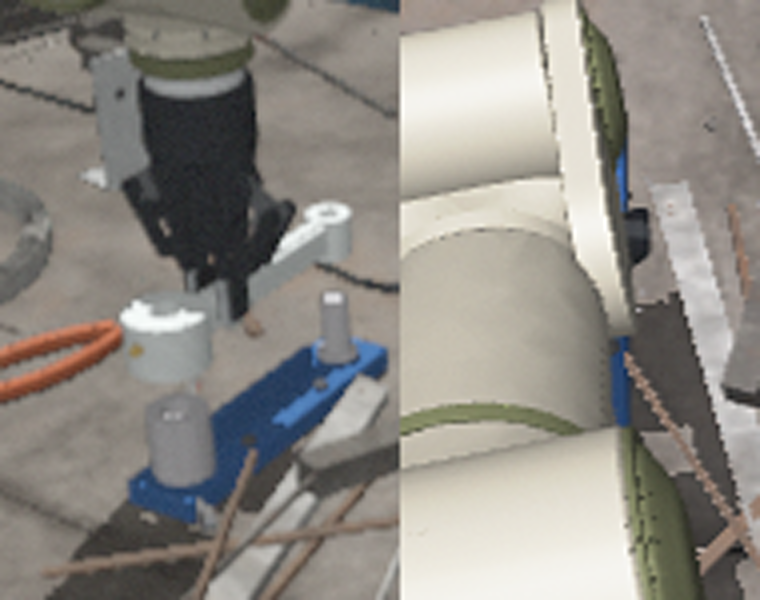

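The lever's boss top is at (167,312) and its eye at (328,212), against predictions of (164,315) and (326,214). It is level and about 35 mm above the fixture, so I'll hand in.

```bash
python3 -c "
from cell import bot
print(bot.job_done())"
```

```text
the job is handed in; nothing more can be done
None
```

I handed the job in at about 15 s of robot time, with the punch standing in the pot and the lever held level about 35 mm above the fixture, its bore over the bush and its eye over the rest post; the hand-in call returned no verdict.

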